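# Park the movement stand under the slotted dust cover

### The job

Push the movement stand that is out on the bench in through the mouth of the clear dust cover, along its T-shaped slot and sideways into the empty bay, far enough that the sprung gate swings shut behind it. Push gently, never with a hard shove, and leave the stand already parked in the other bay and the things lying about where they are. Finish with the stand standing still behind the closed gate and both gates shut.

Things in the scene. Friction and masses are not known exactly. Their poses are not given: they have to be found in the camera images.
- stand: Movement stand to park, out in front of the cover: spool, about 0.4 kg. Foot disc 100 mm dia., z 0 to 12 mm; neck 30 mm dia., z 12 to 42; top disc 90 mm dia., z 42 to 66, a thin watch movement on it. Too wide to grasp: push the top disc's rim. Origin: centre of underside, z up; round, its yaw means nothing.
- parked: An identical stand already parked in the other bay (left or right, it varies), behind that bay's shut gate. Leave it alone.
- cover: Fixed clear dust cover: plate 16 to 22 mm above the bench, x -85 to 77, y -220 to 220 mm, walled at back and sides, open in front. Origin on the bench at the crossing of its T slot; x points from mouth to back, y to its left. Slot: stem 38 mm wide along y = 0, bar 35 mm wide along x = 0, y -179 to 179. The foot slides beneath it, the top disc above. Nothing on it is higher than 36 mm.
- mouth (a point): Mouth of the slot's stem, on the plate's front edge (x -85, y 0 mm in the cover's frame, 19 mm up). Two flared guide bars at plate height lead the neck into it, from 126 mm in front of the crossing (128 mm apart there).
- crossing (a point): Middle of the crossing of the T, 19 mm up. The slot's back edge, 17.5 mm behind it, stops the neck with the stand's centre 2.5 mm past the crossing; press in until that is felt. More than 2.5 mm short of the crossing, the neck catches the front plate's corner.
- free_bay: Flat felt pad, only a mark: the centre, on the bench, of the empty bay, at x = 0 and y = +150 or -150 mm in the cover's frame. The slot's end stops the stand 14 mm beyond it.
- gate_left (a joint): Angle (rad) of the left (+y) bay's one-way gate: 0 shut across the slot, up to 1.45 open. A 46 mm steel arm, z 25 to 34 mm; shut, it points from its pivot to the cover's -x. The stand's neck swings it outwards (a push of about 2 to 6 N); it springs shut when the stand's centre is about 50 mm past the pivot's y. It opens outwards only.
- gate_right (a joint): The same for the right (-y) bay's gate, mirrored.
- gate_left_pivot (a point): Pivot of the left gate, on the back plate at x 34, y 90 mm in the cover's frame, 30 mm up.
- gate_right_pivot (a point): Pivot of the right gate, at x 34, y -90 mm in the cover's frame, 30 mm up.
- dome: Bystander: glass bell dome 88 mm diameter, 102 mm high; origin at centre of underside.
- loupe: Bystander: black eye loupe 36 mm diameter, 34 mm high.
- screwdriver: Bystander: brass screwdriver 140 mm long, lying behind the cover.
- oil: Bystander: small amber bottle 28 mm diameter, 60 mm high.
- dish: Bystander: shallow blue dish 110 mm diameter, 18 mm high.
- cushion: Bystander: black rubber disc 84 mm diameter, 20 mm high.
- jar: Bystander: glass jar 52 mm diameter, 60 mm high.
Things that resemble listed ones, but are neither listed nor needed, are in the scene too. Leave any pink, red or yellow look-alike of the stand alone.

How it is judged:
By the outcome, as a careful person would: the job done as asked, in the order asked, and still so for the second after the job is handed in, with the robot touching nothing.
It also fails if it takes over 72 s, if anything falls off the work surface, if the arm or the gripper's body presses on something with over 40 N, if the wrist force passes 120 N, or if a joint passes its speed limit or range.

### The arm

A 6-joint arm with a two-finger parallel gripper is mounted at the origin on the work surface. World frame = base frame: x ahead of the robot, y to its left, z up, the work surface at z = 0. Lengths are in m, angles in degrees, forces in N, time in s.
With the tool pointing down it reaches from about 0.25 to 0.725 m from the base axis. Payload 9.7 kg.
Tool frame: the origin (TCP) lies at the very end of the fingers, on their centre line; the grasp point (between the pads) lies grasp_offset behind it (grasp_offset is the distance from the TCP to the grasp point, in m); z points along the fingers, y is the line along which they close (so a half turn about z gives the same grasp; the last joint's range is limited). The gripper opens to 85 mm and grips with 20 to 120 N. Pads are 22 mm wide; open, the fingers measure 114 mm over their backs; the gripper's body (76 mm by 85 mm) begins 54 mm behind the grasp point. The pads swing forward as they close: fully open they stand 13 mm farther back than shut.
Start: joints at [-65.546, 4.979, 10.078, 95.1, 0, 90], TCP at [0.228, -0.501, 0.231] pointing down, gripper open.
Joint ranges: [-179.16, 179.16], [-48.56, 103.87], [-65.8, 70.77], [-126.05, 130.52], [-82.76, 87.17], [-180, 180]. Speed limits (degrees/s): [127.2, 127.2, 147.25, 180, 180, 180].

### API

Orientations are given as [roll, pitch, yaw] about the fixed x, y, z axes, in that order (R = Rz(yaw) Ry(pitch) Rx(roll)).
In Python, from workcell import get_obs, camera, calibration, job_done, recognise, cut_out, mark_of, grasp_offset gives the robot as it stands.
- The arm moves only by the tool servo_tool, never from a script. Its argument "moves" is a list of rows, each a list of 3 entries, a list of its own where there are three numbers: the turn, a rotation vector about the tool's x, y, z in degrees, then the shift along the tool's x, y, z in m, then the opening in per cent of the stroke, from 0 (shut) to 100 (fully open). In form: [[[ax, ay, az], [x, y, z], claw], ...]. A call has 1 to 12 rows; each row shifts and turns the commanded pose from where the row before left it, along the tool's axes as they then stand; what a row does not reach is not made up. A row lasts 1/10 s, in which the tool goes at most 50 mm and 8.59 degrees, less where a joint would pass 70% of its speed; a pose out of reach is approached as far as the arm can. A call is refused whole if a number of a shift passes 0.05 or a number of a turn 8.59, either way. A call with a gripper value outside its range is refused whole. The fingers move at their own pace and stop on an object; "force" is the grip in N (left out, the last holds). Time passes only in rows, so rows that do not move let the fingers close. It gives the time, the measured TCP pose, the force, the opening and the grip force at its end, in the units of the state.
- get_obs(): the state, without advancing time (a new reading comes with each control period).
- camera(name): name is "scene" or "top" or "wrist"; returns (picture, depth): 480x640x3 uint8, red, green, blue; 480x640 float32, m along the optical axis (not along the pixel's ray), 0 where there is no reading.
- calibration(name): a dict with "camera_matrix" (3x3 intrinsics, pixels), "R" (3x3) and "t" (3): a world point X has camera coordinates R X + t. Camera axes: x right, y down, z forward; pixel columns grow to the right and rows downward; lengths in m; the calibration is good to about 2 mm. A picture is of the moment at which its call begins: read the wrist's pose just before it. calibration takes no time and is no camera call; for the wrist camera it gives the pose at the moment of the call.
- job_done(): hands the job in; it is judged then, once.
Trained networks look in the newest picture that a camera, given by its name, has taken for a name from the list of things; names that differ only in an ending like _2 or _b are one class to them, and where a whole thing is asked for, a point or a joint stands for the part that bears it (a point fixed in the world has none). Each returns a list of dicts, best first, with "score" (0 to 1); they miss things now and then, are a little off and sometimes report something else, mostly with a low value. They report only what shows in the picture. A call takes as long as a camera call. They do not tell look-alikes from the thing itself.
- recognise(name, camera): "xyz" ([x, y, z] in m, in the coordinates of the camera as it stood for that picture, good to about 4 mm: the middle of the surface that is visible of it).
- cut_out(name, camera): "mask" (480x640 bool, what is visible of it).
- mark_of(name, camera): "xyz" ([x, y, z] in m, in the coordinates of the camera as it stood for that picture, good to about 4 mm: a listed point, or the origin of a listed thing).
The state is a dict: "time": time; "q": joint angles; "qd": joint speeds; "joint_efforts": joint torques, N m; "ee_pos": TCP position; "tcp_rot": TCP orientation; "wrist_force": force on the tool from outside, world axes, zero at the start; "torque": the same for the moment, N m; "opening": finger opening in m; "grasp_force": force on a finger pad.
Only numpy, scipy, OpenCV 4.12 (cv2) and the standard library are available. Lean on these libraries where they do the work, as an engineer would, in place of code of your own. Each camera call takes 0.05 s, during which the arm holds its last target. There are 200 camera calls.

## Working session

There is one attempt and no reset: what is moved stays moved. The work goes in short steps, Python scripts to look and compute and a tool call to move; the robot and the scene stay as the last step left them, time stands still between calls to the robot, and variables do not carry over. Pictures are saved under pics/ and viewed, at most 10 in all, crops included, and the job is handed in when it is done.

Besides the shell and the picture viewer there is one more tool, called after "Request:" by a JSON object that holds its "api" and its "payload", one argument or row to a line. servo_tool: Moves the arm, as the interface text tells. Its arguments: {"type":"object","properties":{"moves":{"type":"array"},"force":{"type":"number"}},"required":["moves"]}

```bash
mkdir -p pics; cat > h.py <<'E'
import numpy as np, cv2
from workcell import *
def world(c,p):
    k=calibration(c); return np.array(k["R"]).T@(np.array(p)-np.array(k["t"]))
def proj(c,X):
    k=calibration(c); p=np.array(k["camera_matrix"])@(np.array(k["R"])@np.array(X)+np.array(k["t"])); return p[:2]/p[2]
E
python3 - <<'E'
from h import *
for c in ["top","scene"]:
    im,d=camera(c); cv2.imwrite(f"pics/{c}0.png",im[:,:,::-1])
    print(c, calibration(c)["R"], calibration(c)["t"])
for n in ["stand","cover","crossing","mouth","free_bay","gate_left_pivot","gate_right_pivot"]:
    for r in mark_of(n,"top"):
        if r["score"]>.2:
            w=world("top",r["xyz"]); print(n,round(r["score"],2),w.round(4),proj("top",w).round())
o=get_obs(); print(o["time"],o["tcp_rot"],o["ee_pos"],grasp_offset)
E
```

```text
top [[ 0.02184175 -0.99964416  0.0153128 ]
 [-0.99236317 -0.02353746 -0.12108393]
 [ 0.12140127 -0.01255117 -0.99252416]] [-0.0225359   0.55056642  1.13121034]
scene [[-0.80712626  0.59018737  0.0150354 ]
 [ 0.30133332  0.43372927 -0.84916262]
 [-0.50768635 -0.68085078 -0.52791741]] [ 0.44653791 -0.10565585  1.46983119]
stand 0.89 [ 0.4628  0.1018 -0.0032] [265. 267.]
stand 0.79 [0.2989 0.2108 0.0015] [211. 343.]
stand 0.67 [ 0.3671  0.3628 -0.0042] [142. 309.]
stand 0.58 [ 0.4532 -0.1239 -0.003 ] [368. 274.]
stand 0.42 [ 0.7443  0.166  -0.0048] [240. 141.]
cover 0.65 [ 0.6482  0.0434 -0.0014] [293. 184.]
mouth 0.64 [0.5609 0.0372 0.0206] [295. 222.]
gate_left_pivot 0.76 [0.6667 0.1335 0.0295] [252. 172.]
gate_right_pivot 0.65 [ 0.6884 -0.0474  0.0328] [335. 164.]
0.45 [-1.79993091e+02 -2.58016797e-03  2.44535481e+01] [ 0.22767576 -0.50061706  0.23123578] 0.0187
```

View pics/top0.png

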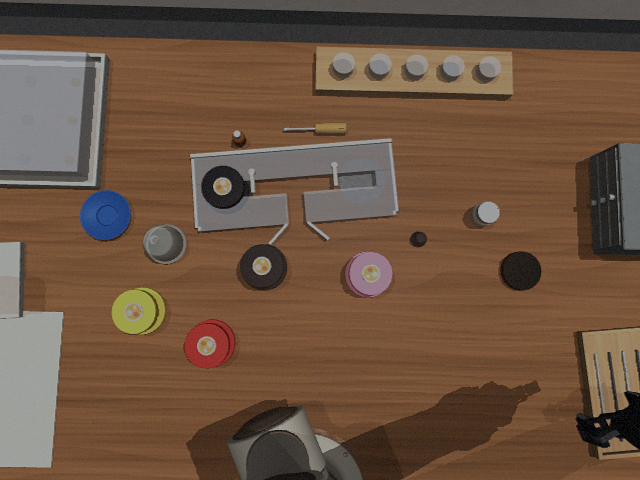

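View pics/scene0.png

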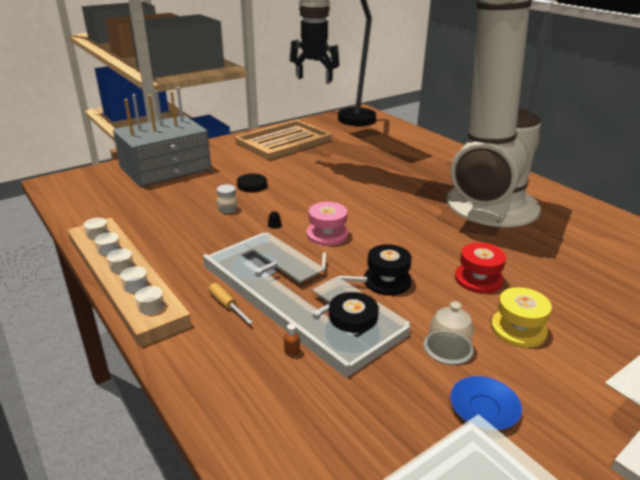

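The scene has five stand-shaped things: black at top-view (263,267), black in the left bay at (223,186), pink (370,274), red (209,343) and yellow (138,311). The black one at (263,267) is the stand: it is the right colour and out in front of the cover. The one at (223,186) is the parked stand, so the free bay is on the right. I'll confirm this in a crop and fit the cover pose.

```bash
cat >> h.py <<'E'
C={"mouth":(-.085,0),"crossing":(0,0),"cover":(0,0),"free_bay":(0,-.15),"gate_left_pivot":(.034,.09),"gate_right_pivot":(.034,-.09)}
def fit(P,Q):
    P,Q=np.array(P),np.array(Q); a=P-P.mean(0); b=Q-Q.mean(0)
    th=np.arctan2((a[:,0]*b[:,1]-a[:,1]*b[:,0]).sum(),(a*b).sum())
    R=np.array([[np.cos(th),-np.sin(th)],[np.sin(th),np.cos(th)]]); t=Q.mean(0)-R@P.mean(0)
    return np.degrees(th),t,(Q-(P@R.T+t))
def marks(cams):
    P,Q,N=[],[],[]
    for c in cams:
        for n in C:
            r=mark_of(n,c)
            if r and r[0]["score"]>.3: P.append(C[n]);Q.append(world(c,r[0]["xyz"])[:2]);N.append((c,n))
    return P,Q,N
E
python3 - <<'E'
from h import *
im,d=camera("top"); camera("scene")
cv2.imwrite("pics/crop1.png",cv2.resize(im[120:310,170:430,::-1],None,fx=3,fy=3,interpolation=cv2.INTER_CUBIC))
P,Q,N=marks(["top","scene"]); th,t,e=fit(P,Q); print(th,t)
for n,q,x in zip(N,Q,e): print(n,q.round(4),(x*1000).round(1))
for r in mark_of("stand","scene"): print(round(r["score"],2),world("scene",r["xyz"]).round(4))
m=cut_out("cover","top")[0]["mask"].astype(np.uint8); print(cv2.minAreaRect(cv2.findNonZero(m)))
c,s=np.cos(np.radians(th)),np.sin(np.radians(th))
def W(x,y,z): return proj("top",[t[0]+c*x-s*y,t[1]+s*x+c*y,z]).round(1)
for p in [(-.085,0,.02),(0,0,.02),(0.0175,-.179,.022),(-.0175,-.179,.022),(-.085,.22,.022),(-.085,-.22,.022),(0.034,.09,.034),(.034,-.09,.034)]: print(p,W(*p))
E
```

```text
4.8472314736279625 [0.63699449 0.07019232]
('top', 'mouth') [0.4635 0.1007] [-88.8  37.7]
('top', 'crossing') [0.6453 0.0376] [  8.3 -32.6]
('top', 'cover') [0.6497 0.0407] [ 12.7 -29.5]
('top', 'gate_left_pivot') [0.6697 0.1378] [  6.5 -24.9]
('top', 'gate_right_pivot') [ 0.6849 -0.0466] [  6.4 -30. ]
('scene', 'mouth') [0.5578 0.0348] [  5.5 -28.2]
('scene', 'crossing') [0.6456 0.0438] [  8.6 -26.4]
('scene', 'cover') [0.6487 0.044 ] [ 11.7 -26.2]
('scene', 'free_bay') [0.6641 0.1357] [ 14.4 214.9]
('scene', 'gate_left_pivot') [0.6687 0.1352] [  5.4 -27.6]
('scene', 'gate_right_pivot') [ 0.6879 -0.0438] [  9.4 -27.2]
0.79 [0.3658 0.3606 0.0025]
0.72 [4.63e-01 1.00e-01 4.00e-04]
0.67 [ 0.455  -0.1219  0.0014]
0.62 [ 0.3016  0.2143 -0.002 ]
((104.17073822021484, 214.53659057617188), (48.10151672363281, 49.35091018676758), 38.65980911254883)
(-0.085, 0, 0.02) [283.  225.7]
(0, 0, 0.02) [280.8 187.2]
(0.0175, -0.179, 0.022) [362.  174.4]
(-0.0175, -0.179, 0.022) [363.2 190.1]
(-0.085, 0.22, 0.022) [180.8 231.8]
(-0.085, -0.22, 0.022) [384.2 219.5]
(0.034, 0.09, 0.034) [238.  172.9]
(0.034, -0.09, 0.034) [321.1 168.1]
```

View pics/crop1.png

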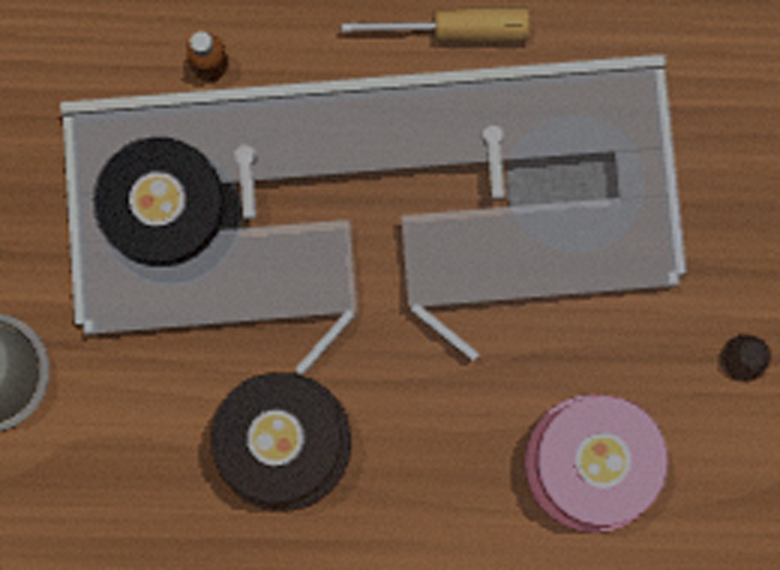

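Crop: the black stand is at (280,440), the parked stand at (158,200) in the left bay, and the empty felt bay on the right at (563,185). I'll refine the cover pose from the plate's edge pixels.

```bash
cat >> h.py <<'E'
def onplane(c,u,v,z):
    k=calibration(c); R=np.array(k["R"]); o=-R.T@np.array(k["t"]); d=R.T@np.linalg.solve(np.array(k["camera_matrix"]),[u,v,1.]); return (o+d*(z-o[2])/d[2])[:2]
E
python3 - <<'E'
from h import *
pts={(88,332):(-.085,.22),(675,283):(-.085,-.22),(350,222):(-.0175,.019),(353,312):(-.085,.019),(401,215):(-.0175,-.019),(411,307):(-.085,-.019),(617,200):(-.0175,-.179),(615,153):(.0175,-.179)}
P=list(pts.values()); Q=[onplane("top",(u+.5)/3+170-.5,(v+.5)/3+120-.5,.022) for u,v in pts]
th,t,e=fit(P,Q); print("pix",th,t); print((e*1000).round(1))
A=[(.6453,.0376),(.6497,.0407),(.6697,.1378),(.6849,-.0466),(.5578,.0348),(.6456,.0438),(.6487,.044),(.6687,.1352),(.6879,-.0438),(.5609,.0372)]
B=[(0,0),(0,0),(.034,.09),(.034,-.09),(-.085,0),(0,0),(0,0),(.034,.09),(.034,-.09),(-.085,0)]
th2,t2,e=fit(B,A); print("net",th2,t2); print((e*1000).round(1))
for T,tt in((th,t),(th2,t2)):
    c,s=np.cos(np.radians(T)),np.sin(np.radians(T)); d=np.array([.463,.101])-tt; print("stand in cover",[c*d[0]+s*d[1],-s*d[0]+c*d[1]])
print(onplane("top",(281+.5)/3+169.5,(437.5)/3+119.5,.066))
E
```

```text
pix 6.019723230943728 [0.64354058 0.04165449]
[[ 1.9 -8.3]
 [ 1.4  7.2]
 [-1.6 -1. ]
 [-0.2  2. ]
 [ 0.5 -0.1]
 [ 0.4 -1.9]
 [-1.3  2. ]
 [-1.2  0.1]]
net 5.108354664436619 [0.6453065  0.04237273]
[[-0.  -4.8]
 [ 4.4 -1.7]
 [-1.5  2.8]
 [-2.3 -2.4]
 [-2.8 -0. ]
 [ 0.3  1.4]
 [ 3.4  1.6]
 [-2.5  0.2]
 [ 0.7  0.4]
 [ 0.3  2.4]]
stand in cover [np.float64(-0.17332144562237112), np.float64(0.07795171032510106)]
stand in cover [np.float64(-0.17636224652330668), np.float64(0.07462688910581017)]
[0.46359791 0.09872117]
```

Request:
{"api": "servo_tool", "payload": {
  "moves": [
    [[0,0,-7.95],[0,0,0],70],
    [[0,0,-7.95],[0,0,0],70],
    [[0,0,-7.95],[0,0,0],70],
    [[0,0,-7.95],[0,0,0],70],
    [[0,0,-7.95],[0,0,0],70],
    [[0,0,-7.95],[0,0,0],70],
    [[0,0,-7.95],[0,0,0],70],
    [[0,0,-7.95],[0,0,0],70],
    [[0,0,-7.95],[0,0,0],70],
    [[0,0,0],[0.04,0.018,0],70],
    [[0,0,0],[0.04,0.018,0],70],
    [[0,0,0],[0.04,0.018,0],70]
  ]
}}

```text
time: 2.45
ee_pos: [0.2689, -0.3744, 0.231]
tcp_rot: [-180.0, -0.0, 95.9]
wrist_force: [-0.1, -0.7, 0.8]
opening: 0.0597
grasp_force: 0.0
```

Request:
{"api": "servo_tool", "payload": {
  "moves": [
    [[0,0,0],[0.04,0.018,0],70],
    [[0,0,0],[0.04,0.018,0],70],
    [[0,0,0],[0.04,0.018,0],70],
    [[0,0,0],[0.04,0.018,0],70],
    [[0,0,0],[0.04,0.018,0],70],
    [[0,0,0],[0.04,0.018,0],70],
    [[0,0,0],[0.04,0.018,0],70],
    [[0,0,0],[0.04,0.018,0],70],
    [[0,0,0],[0.04,0.018,0],70],
    [[0,0,0],[0.04,0.018,0],70],
    [[0,0,0],[0.04,0.018,0],70],
    [[0,0,0],[0.04,0.018,0],70]
  ]
}}

```text
time: 3.65
ee_pos: [0.4336, 0.1263, 0.2315]
tcp_rot: [180.0, -0.0, 96.0]
wrist_force: [1.8, -1.1, 0.8]
opening: 0.06
grasp_force: 0.0
```

Request:
{"api": "servo_tool", "payload": {
  "moves": [
    [[0,0,0],[0.027,0.0135,0],70],
    [[0,0,0],[0.026,0.0135,0],70],
    [[0,0,0],[0,0,0.03],70],
    [[0,0,0],[0,0,0.04],70],
    [[0,0,0],[0,0,0.04],70],
    [[0,0,0],[0,0,0.04],70],
    [[0,0,0],[0,0,0.026],70],
    [[0,0,0],[0,0,0.01],70],
    [[0,0,0],[-0.01,0,0],70],
    [[0,0,0],[-0.01,0,0],70],
    [[0,0,0],[-0.005,0,0],70],
    [[0,0,0],[0,0,0],70]
  ]
}}

```text
time: 4.85
ee_pos: [0.4583, 0.1543, 0.0467]
tcp_rot: [179.9, -0.0, 95.9]
wrist_force: [0.6, -0.3, -0.3]
opening: 0.0598
grasp_force: 0.0
```

```bash
python3 - <<'E'
from h import *
o=get_obs(); print(o["time"],o["ee_pos"],o["wrist_force"])
a,_=camera("wrist"); b,_=camera("scene")
cv2.imwrite("pics/w2.png",np.hstack([cv2.resize(a,(400,300)),cv2.resize(b[180:420,240:560],(400,300))])[:,:,::-1])
E
```

```text
4.85 [0.45829299 0.15426142 0.04671708] [ 0.59192256 -0.3370721  -0.27061585]
```

View pics/w2.png

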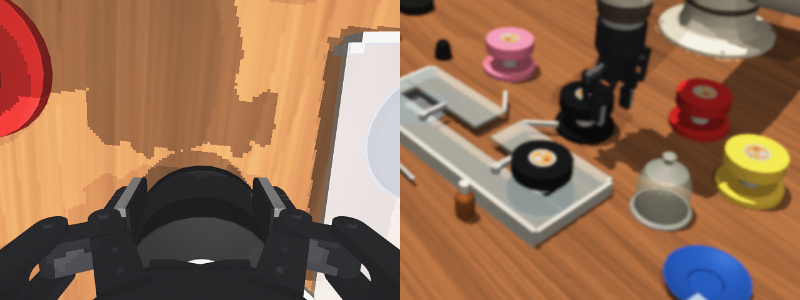

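The stand sits centred between the open fingers (wrist view, about (200,210)), and nothing else is close. I'm pushing it sideways to the mouth axis.

Request:
{"api": "servo_tool", "payload": {
  "moves": [
    [[0,0,0],[-0.004,0,0],70],
    [[0,0,0],[-0.003,0,0],70],
    [[0,0,0],[-0.003,0,0],70],
    [[0,0,0],[-0.004,0,0],70],
    [[0,0,0],[-0.005,0,0],70],
    [[0,0,0],[-0.005,0,0],70],
    [[0,0,0],[-0.005,0,0],70],
    [[0,0,0],[-0.005,0,0],70],
    [[0,0,0],[-0.005,0,0],70],
    [[0,0,0],[-0.005,0,0],70],
    [[0,0,0],[-0.005,0,0],70],
    [[0,0,0],[-0.005,0,0],70]
  ]
}}

```text
time: 6.15
ee_pos: [0.4631, 0.1009, 0.0453]
tcp_rot: [180.0, -0.0, 96.0]
wrist_force: [0.2, 2.8, 1.9]
opening: 0.0598
grasp_force: 1.4
```

Request:
{"api": "servo_tool", "payload": {
  "moves": [
    [[0,0,0],[-0.005,0,0],70],
    [[0,0,0],[-0.005,0,0],70],
    [[0,0,0],[-0.005,0,0],70],
    [[0,0,0],[-0.005,0,0],70],
    [[0,0,0],[-0.005,0,0],70],
    [[0,0,0],[-0.004,0,0],70],
    [[0,0,0],[-0.003,0,0],70],
    [[0,0,0],[-0.001,0,0],70],
    [[0,0,0],[0,0,0],70]
  ]
}}

```text
time: 7.05
ee_pos: [0.4665, 0.0682, 0.0453]
tcp_rot: [-180.0, 0.0, 96.0]
wrist_force: [-0.3, -0.2, 1.5]
opening: 0.0601
grasp_force: 0.7
```

```bash
python3 - <<'E'
from h import *
a,_=camera("top"); camera("scene")
for c in("top","scene"):
  for r in mark_of("stand",c): print(c,round(r["score"],2),world(c,r["xyz"]).round(4))
cv2.imwrite("pics/t3.png",cv2.resize(a[120:310,170:430,::-1],None,fx=3,fy=3,interpolation=cv2.INTER_CUBIC))
E
```

```text
top 0.78 [ 0.3012  0.2087 -0.0028]
top 0.74 [0.3683 0.3607 0.0011]
top 0.65 [ 0.4717  0.0216 -0.0021]
top 0.64 [ 0.4528 -0.1294 -0.0012]
scene 0.84 [0.4742 0.0192 0.0023]
scene 0.76 [ 0.3034  0.2114 -0.0017]
scene 0.74 [ 0.3694  0.3602 -0.0011]
scene 0.64 [ 4.518e-01 -1.222e-01  1.000e-04]
scene 0.37 [ 5.898e-01 -3.730e-01 -5.000e-04]
```

View pics/t3.png

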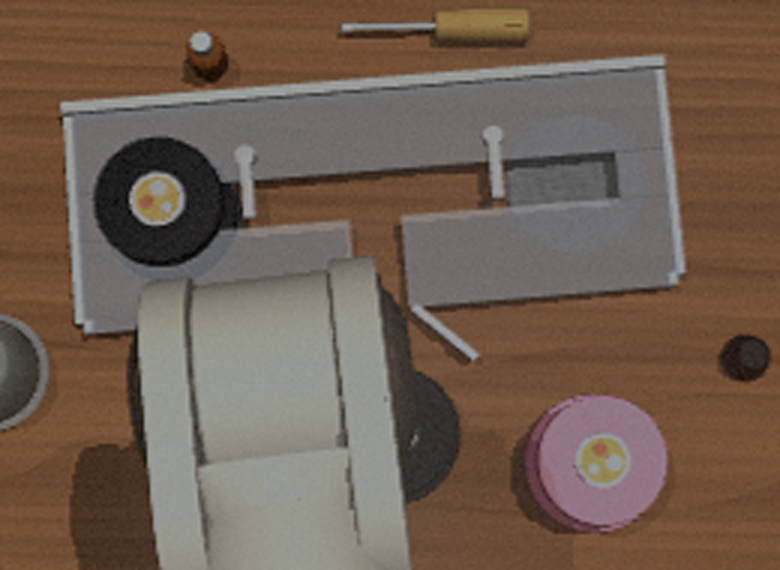

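Now (crop t3) the stand is at about (410,435), on the mouth axis within ~3 mm. I'll back off, lift, turn 90° and go behind it.

Request:
{"api": "servo_tool", "payload": {
  "moves": [
    [[0,0,0],[0.03,0,0],70],
    [[0,0,0],[0,0,-0.03],70],
    [[0,0,0],[0,0,-0.035],70],
    [[0,0,8.2],[0,0,0],70],
    [[0,0,8.2],[0,0,0],70],
    [[0,0,8.2],[0,0,0],70],
    [[0,0,8.2],[0,0,0],70],
    [[0,0,8.2],[0,0,0],70],
    [[0,0,8.2],[0,0,0],70],
    [[0,0,8.2],[0,0,0],70],
    [[0,0,8.2],[0,0,0],70],
    [[0,0,8.2],[0,0,0],70]
  ]
}}

```text
time: 8.45
ee_pos: [0.4632, 0.0981, 0.1101]
tcp_rot: [180.0, 0.0, 21.9]
wrist_force: [-0.5, 0.0, -0.5]
opening: 0.0596
grasp_force: 0.0
```

Request:
{"api": "servo_tool", "payload": {
  "moves": [
    [[0,0,8.2],[0,0,0],70],
    [[0,0,8.0],[0,0,0],70],
    [[0,0,0],[-0.04,0.02,0],70],
    [[0,0,0],[-0.04,0.02,0],70],
    [[0,0,0],[0,0.037,0],70],
    [[0,0,0],[0,0,0.03],70],
    [[0,0,0],[0,0,0.03],70],
    [[0,0,0],[0,0,0.005],70],
    [[0,0,0],[0.01,0,0],70],
    [[0,0,0],[0.01,0,0],70],
    [[0,0,0],[0.005,0,0],70],
    [[0,0,0],[0,0,0],70]
  ]
}}

```text
time: 9.65
ee_pos: [0.4246, -0.0108, 0.0446]
tcp_rot: [-178.9, -0.0, 8.1]
wrist_force: [0.0, 0.5, -0.1]
opening: 0.0599
grasp_force: 0.0
```

Request:
{"api": "servo_tool", "payload": {
  "moves": [
    [[0,0,0],[0,0,0],70],
    [[0,0,0],[0,0,0],70]
  ]
}}

```text
time: 9.85
ee_pos: [0.4233, -0.0111, 0.044]
tcp_rot: [-178.8, 0.0, 8.1]
wrist_force: [0.6, 0.3, -0.2]
opening: 0.0595
grasp_force: 0.0
```

```bash
python3 - <<'E'
from h import *
o=get_obs(); print(o["time"],o["ee_pos"],o["tcp_rot"],o["wrist_force"],o["q"],o["qd"])
a,_=camera("wrist"); b,_=camera("scene")
for r in mark_of("stand","scene"): print(round(r["score"],2),world("scene",r["xyz"]).round(4))
cv2.imwrite("pics/w4.png",np.hstack([cv2.resize(a,(400,300)),cv2.resize(b[180:420,240:560],(400,300))])[:,:,::-1])
E
```

```text
9.85 [ 0.42329216 -0.01105889  0.04396901] [-1.78843840e+02  4.48605376e-03  8.07325273e+00] [ 0.62963614  0.30195738 -0.20981926] [ -2.26153755 -11.77680865 -26.62437032  75.36429351   1.13659587
 169.66315359] [-0.07800139 -0.16654014 -0.2515792   0.10864248  0.0666946   0.00822441]
0.87 [0.479  0.0242 0.0032]
0.87 [ 0.3698  0.361  -0.0005]
0.85 [ 4.522e-01 -1.232e-01 -1.000e-04]
0.58 [0.3025 0.2123 0.0007]
```

View pics/w4.png

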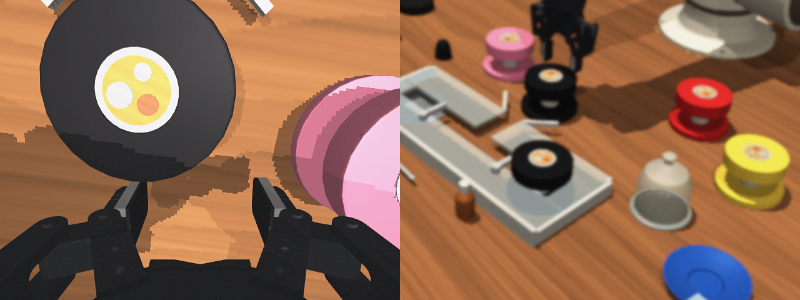

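q6 is near its limit at this heading, which explains the offset. A half turn gives the same tool shape, so I'll back off, lift and flip 180°.

Request:
{"api": "servo_tool", "payload": {
  "moves": [
    [[0,0,0],[-0.035,0,0],70],
    [[0,0,0],[0,0,-0.033],70],
    [[0,0,0],[0,0,-0.033],70],
    [[0,0,-8.1],[0,0,0],70],
    [[0,0,-8.1],[0,0,0],70],
    [[0,0,-8.1],[0,0,0],70],
    [[0,0,-8.1],[0,0,0],70],
    [[0,0,-8.1],[0,0,0],70],
    [[0,0,-8.1],[0,0,0],70],
    [[0,0,-8.1],[0,0,0],70],
    [[0,0,-8.1],[0,0,0],70],
    [[0,0,-8.1],[0,0,0],70]
  ]
}}

```text
time: 11.2
ee_pos: [0.3887, -0.0174, 0.1098]
tcp_rot: [-179.7, -1.1, 81.3]
wrist_force: [-0.4, 0.2, -0.3]
opening: 0.0599
grasp_force: 0.0
```

Request:
{"api": "servo_tool", "payload": {
  "moves": [
    [[0,0,-8.1],[0,0,0],70],
    [[0,0,-8.1],[0,0,0],70],
    [[0,0,-8.1],[0,0,0],70],
    [[0,0,-8.1],[0,0,0],70],
    [[0,0,-8.1],[0,0,0],70],
    [[0,0,-8.1],[0,0,0],70],
    [[0,0,-8.1],[0,0,0],70],
    [[0,0,-8.1],[0,0,0],70],
    [[0,0,-8.1],[0,0,0],70],
    [[0,0,-8.1],[0,0,0],70],
    [[0,0,-8.1],[0,0,0],70],
    [[0,0,-8.1],[0,0,0],70]
  ]
}}

```text
time: 12.4
ee_pos: [0.3887, -0.0174, 0.1098]
tcp_rot: [178.9, -0.2, 178.5]
wrist_force: [-0.8, -0.8, 0.4]
opening: 0.0599
grasp_force: 0.0
```

```bash
python3 - <<'E'
from h import *
o=get_obs(); print(o["time"],o["ee_pos"],o["tcp_rot"],o["q"])
camera("top"); camera("scene"); camera("wrist")
for c in("top","scene","wrist"):
  for r in mark_of("stand",c): print(c,round(r["score"],2),world(c,r["xyz"]).round(4))
E
```

```text
12.4 [ 0.38866353 -0.01737964  0.10983884] [178.85950726  -0.1979342  178.49295305] [ -3.39058147 -17.86347492 -24.13253582  83.96625666   1.13337079
  -1.88389197]
top 0.85 [ 0.4508 -0.1245 -0.0017]
top 0.83 [ 0.299   0.2083 -0.0019]
top 0.68 [4.753e-01 2.510e-02 1.000e-04]
top 0.6 [0.3676 0.3617 0.0014]
top 0.29 [ 0.5293 -0.2347  0.    ]
scene 0.93 [0.4782 0.0192 0.001 ]
scene 0.88 [ 0.3688  0.3604 -0.0006]
scene 0.62 [ 0.4522 -0.1223  0.0019]
wrist 0.95 [ 0.4514 -0.1235  0.0025]
wrist 0.87 [0.4775 0.0249 0.0039]
```

Request:
{"api": "servo_tool", "payload": {
  "moves": [
    [[1.15,0,-7.5],[0,0,0],70],
    [[0,0,0],[0,0.031,0],70],
    [[0,0,0],[0,0,0.03],70],
    [[0,0,0],[0,0,0.03],70],
    [[0,0,0],[0,0,0.005],70],
    [[0,0,0],[-0.015,0,0],70],
    [[0,0,0],[-0.015,0,0],70],
    [[0,0,0],[-0.002,0,0],70],
    [[0,0,0],[0,0,0],70]
  ]
}}

```text
time: 13.6
ee_pos: [0.4175, 0.0166, 0.0453]
tcp_rot: [180.0, -0.1, -174.4]
wrist_force: [0.1, 1.0, -0.3]
opening: 0.0598
grasp_force: 0.0
```

Request:
{"api": "servo_tool", "payload": {
  "moves": [
    [[0,0,-0.4],[-0.004,0,0],70],
    [[0,0,0],[-0.004,0,0],70],
    [[0,0,0],[-0.003,0,0],70],
    [[0,0,0],[-0.003,0,0],70],
    [[0,0,0],[-0.004,0,0],70],
    [[0,0,0],[-0.005,0,0],70],
    [[0,0,0],[-0.005,0,0],70],
    [[0,0,0],[-0.005,0,0],70],
    [[0,0,0],[-0.005,0,0],70],
    [[0,0,0],[-0.005,0,0],70],
    [[0,0,0],[-0.005,0,0],70],
    [[0,0,0],[-0.005,0,0],70]
  ]
}}

```text
time: 14.8
ee_pos: [0.4705, 0.0223, 0.0445]
tcp_rot: [180.0, -0.2, -173.9]
wrist_force: [-2.1, -0.5, 1.0]
opening: 0.0596
grasp_force: 1.4
```

Request:
{"api": "servo_tool", "payload": {
  "moves": [
    [[0,0,0],[-0.005,0,0],70],
    [[0,0,0],[-0.005,0,0],70],
    [[0,0,0],[-0.005,0,0],70],
    [[0,0,0],[-0.004,0,0],70],
    [[0,0,0],[-0.002,0,0],70]
  ]
}}

```text
time: 15.3
ee_pos: [0.4914, 0.0245, 0.0445]
tcp_rot: [180.0, -0.1, -173.9]
wrist_force: [-2.7, 0.0, 1.3]
opening: 0.0598
grasp_force: 1.6
```

```bash
cat >> h.py <<'E'
def cov(p,th=6.,t=(.644,.042)):
    c,s=np.cos(np.radians(th)),np.sin(np.radians(th)); d=np.array(p)[:2]-t; return np.array([c*d[0]+s*d[1],-s*d[0]+c*d[1]]).round(4)
E
python3 - <<'E'
from h import *
o=get_obs(); print(o["time"],cov(o["ee_pos"]),o["wrist_force"])
im,_=camera("top"); camera("scene"); camera("wrist")
for c in("top","scene","wrist"):
  for r in mark_of("stand",c): print(c,round(r["score"],2),world(c,r["xyz"]).round(4),cov(world(c,r["xyz"])))
cv2.imwrite("pics/t5.png",cv2.resize(im[120:310,170:430,::-1],None,fx=3,fy=3,interpolation=cv2.INTER_CUBIC))
E
```

```text
15.3 [-0.1536 -0.0015] [-2.663003    0.04860497  1.29633452]
top 0.95 [ 3.665e-01  3.606e-01 -3.000e-04] [-0.2427  0.3459]
top 0.71 [ 0.2991  0.2104 -0.0014] [-0.3254  0.2036]
top 0.63 [ 0.4509 -0.1254 -0.0037] [-0.2095 -0.1463]
scene 0.84 [ 0.3046  0.212  -0.0022] [-0.3198  0.2046]
scene 0.76 [ 0.4525 -0.1237 -0.0037] [-0.2078 -0.1448]
scene 0.73 [5.344e-01 2.630e-02 2.000e-04] [-0.1106 -0.0042]
scene 0.62 [ 3.677e-01  3.629e-01 -2.000e-04] [-0.2412  0.348 ]
```

View pics/t5.png

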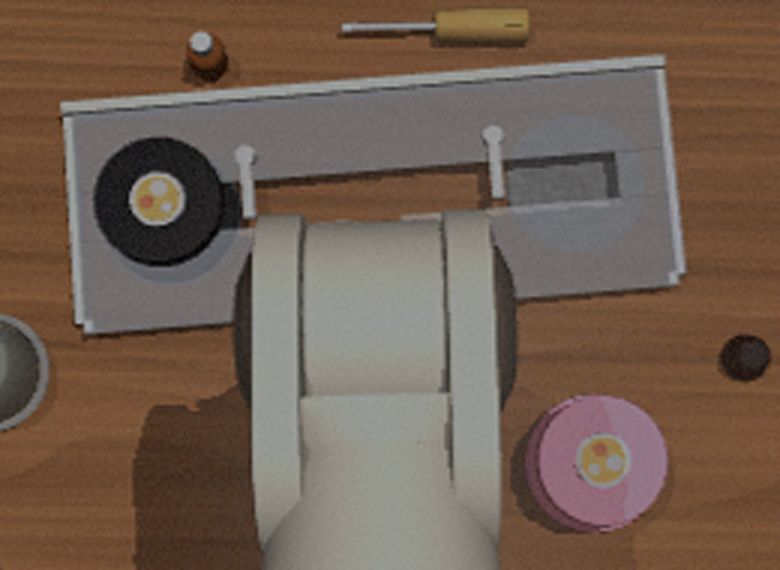

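The arm hides the stand in the top view; the scene camera puts it at cover x −0.11, about on the axis. Continuing into the stem and watching the side force.

Request:
{"api": "servo_tool", "payload": {
  "moves": [
    [[0,0,0],[-0.004,0,0],70],
    [[0,0,0],[-0.004,0,0],70],
    [[0,0,0],[-0.004,0,0],70],
    [[0,0,0],[-0.004,0,0],70],
    [[0,0,0],[-0.004,0,0],70],
    [[0,0,0],[-0.004,0,0],70],
    [[0,0,0],[-0.004,0,0],70]
  ]
}}

```text
time: 16.3
ee_pos: [0.5192, 0.0274, 0.0444]
tcp_rot: [180.0, -0.1, -173.9]
wrist_force: [-3.3, -1.0, 1.1]
opening: 0.0597
grasp_force: 1.5
```

Request:
{"api": "servo_tool", "payload": {
  "moves": [
    [[0,0,0],[-0.004,0,0],70],
    [[0,0,0],[-0.004,0,0],70],
    [[0,0,0],[-0.004,0,0],70],
    [[0,0,0],[-0.004,0,0],70],
    [[0,0,0],[-0.004,0,0],70],
    [[0,0,0],[-0.004,0,0],70]
  ]
}}

```text
time: 16.9
ee_pos: [0.543, 0.03, 0.0444]
tcp_rot: [180.0, -0.1, -173.9]
wrist_force: [-2.4, -0.2, 2.0]
opening: 0.0601
grasp_force: 1.6
```

Request:
{"api": "servo_tool", "payload": {
  "moves": [
    [[0,0,0],[-0.004,0,0],70],
    [[0,0,0],[-0.004,0,0],70],
    [[0,0,0],[-0.004,0,0],70],
    [[0,0,0],[-0.004,0,0],70],
    [[0,0,0],[-0.004,0,0],70],
    [[0,0,0],[-0.004,0,0],70],
    [[0,0,0],[-0.004,0,0],70],
    [[0,0,0],[-0.004,0,0],70],
    [[0,0,0],[-0.004,0,0],70],
    [[0,0,0],[-0.004,0,0],70],
    [[0,0,0],[-0.003,0,0],70],
    [[0,0,0],[-0.002,0,0],70]
  ]
}}

```text
time: 18.1
ee_pos: [0.5877, 0.0348, 0.0442]
tcp_rot: [180.0, -0.1, -173.9]
wrist_force: [-2.8, -0.2, 3.1]
opening: 0.06
grasp_force: 2.1
```

Request:
{"api": "servo_tool", "payload": {
  "moves": [
    [[0,0,0],[-0.002,0,0],70],
    [[0,0,0],[-0.002,0,0],70]
  ]
}}

```text
time: 18.3
ee_pos: [0.5915, 0.0351, 0.0443]
tcp_rot: [180.0, -0.1, -173.9]
wrist_force: [-4.1, -0.9, 2.3]
opening: 0.0596
grasp_force: 2.1
```

Request:
{"api": "servo_tool", "payload": {
  "moves": [
    [[0,0,0],[-0.002,0,0],70],
    [[0,0,0],[-0.002,0,0],70]
  ]
}}

```text
time: 18.5
ee_pos: [0.5955, 0.0356, 0.0443]
tcp_rot: [180.0, -0.1, -173.9]
wrist_force: [-4.1, 0.5, 3.3]
opening: 0.0597
grasp_force: 2.1
```

Request:
{"api": "servo_tool", "payload": {
  "moves": [
    [[0,0,0],[-0.002,0,0],70],
    [[0,0,0],[-0.002,0,0],70]
  ]
}}

```text
time: 18.7
ee_pos: [0.5995, 0.036, 0.0443]
tcp_rot: [180.0, -0.1, -173.9]
wrist_force: [-3.8, 0.3, 3.1]
opening: 0.0598
grasp_force: 2.1
```

Request:
{"api": "servo_tool", "payload": {
  "moves": [
    [[0,0,0],[-0.0015,0,0],70],
    [[0,0,0],[-0.0015,0,0],70]
  ]
}}

```text
time: 18.9
ee_pos: [0.6025, 0.0363, 0.0442]
tcp_rot: [180.0, -0.1, -173.9]
wrist_force: [-4.0, 0.0, 2.9]
opening: 0.0602
grasp_force: 2.2
```

Request:
{"api": "servo_tool", "payload": {
  "moves": [
    [[0,0,0],[-0.001,0,0],70],
    [[0,0,0],[-0.001,0,0],70]
  ]
}}

```text
time: 19.1
ee_pos: [0.6043, 0.0365, 0.0442]
tcp_rot: [180.0, -0.2, -173.9]
wrist_force: [-7.2, 0.1, 4.3]
opening: 0.0598
grasp_force: 3.6
```

Request:
{"api": "servo_tool", "payload": {
  "moves": [
    [[0,0,0],[-0.001,0,0],70],
    [[0,0,0],[0,0,0],70]
  ]
}}

```text
time: 19.3
ee_pos: [0.6045, 0.0365, 0.0441]
tcp_rot: [180.0, -0.3, -173.9]
wrist_force: [-8.1, -1.4, 6.0]
opening: 0.06
grasp_force: 4.8
```

The neck is against the back edge: force rose from 4 to 8 N and the tool stopped. Next I back off, lift, turn to 96° and go to the left side of the stand.

Request:
{"api": "servo_tool", "payload": {
  "moves": [
    [[0,0,0],[0.035,0,0],70],
    [[0,0,0],[0,0,-0.033],70],
    [[0,0,0],[0,0,-0.033],70],
    [[0,0,8.2],[0,0,0],70],
    [[0,0,8.2],[0,0,0],70],
    [[0,0,8.2],[0,0,0],70],
    [[0,0,8.2],[0,0,0],70],
    [[0,0,8.2],[0,0,0],70],
    [[0,0,8.2],[0,0,0],70],
    [[0,0,8.2],[0,0,0],70],
    [[0,0,8.2],[0,0,0],70],
    [[0,0,8.2],[0,0,0],70]
  ]
}}

```text
time: 20.5
ee_pos: [0.5713, 0.033, 0.1102]
tcp_rot: [-179.9, -0.0, 111.9]
wrist_force: [-0.1, -0.5, 0.3]
opening: 0.0602
grasp_force: 0.0
```

Request:
{"api": "servo_tool", "payload": {
  "moves": [
    [[0,0,8.2],[0,0,0],70],
    [[0,0,8.1],[0,0,0],70],
    [[0,0,0],[0.026,0.026,0],70],
    [[0,0,0],[0.026,0.026,0],70],
    [[0,0,0],[0.025,0.026,0],70],
    [[0,0,0],[0,0,0],70]
  ]
}}

```text
time: 21.1
ee_pos: [0.6424, 0.1207, 0.1086]
tcp_rot: [-179.9, -0.1, 96.1]
wrist_force: [-1.2, -0.3, -0.7]
opening: 0.0599
grasp_force: 0.0
```

```bash
python3 - <<'E'
from h import *
o=get_obs(); print(o["time"],o["ee_pos"],cov(o["ee_pos"]),o["tcp_rot"])
a,_=camera("wrist"); b,_=camera("scene"); 
for c in("scene","wrist"):
  for n in("stand","gate_right_pivot","gate_left_pivot","crossing"):
    for r in mark_of(n,c): 
      w=world(c,r["xyz"])
      if w[0]>.5 and r["score"]>.3: print(c,n,round(r["score"],2),w.round(4),cov(w))
cv2.imwrite("pics/w6.png",np.hstack([cv2.resize(a,(400,300)),cv2.resize(b[200:410,190:470],(400,300))])[:,:,::-1])
E
```

```text
21.1 [0.64240189 0.12067732 0.10861274] [0.0066 0.0784] [-1.79891363e+02 -5.13405778e-02  9.61113841e+01]
scene stand 0.96 [0.6467 0.0373 0.0012] [ 0.0022 -0.005 ]
scene gate_right_pivot 0.7 [ 0.6937 -0.0423  0.0288] [ 0.0407 -0.089 ]
scene gate_right_pivot 0.44 [0.6446 0.0422 0.0179] [0.0006 0.0002]
scene gate_left_pivot 0.62 [0.6655 0.1331 0.0299] [0.0309 0.0884]
scene crossing 0.61 [0.6451 0.0446 0.0219] [0.0014 0.0025]
wrist stand 0.6 [0.6477 0.0401 0.0076] [ 0.0035 -0.0022]
wrist stand 0.44 [ 0.6257  0.1848 -0.0022] [-0.0033  0.1439]
wrist gate_right_pivot 0.55 [0.6469 0.0424 0.0063] [0.0029 0.0001]
wrist gate_left_pivot 0.84 [0.6619 0.1342 0.0304] [0.0275 0.0898]
wrist gate_left_pivot 0.74 [0.6438 0.0354 0.004 ] [-0.0009 -0.0066]
```

View pics/w6.png

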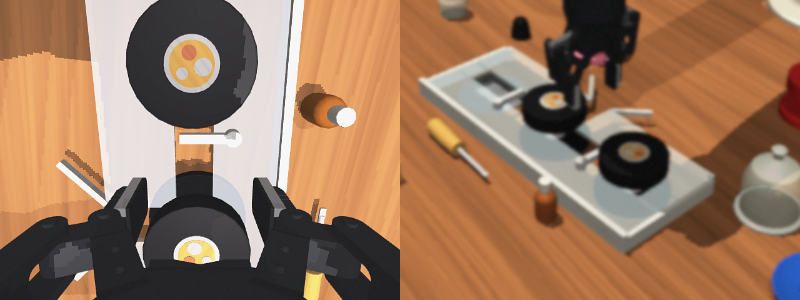

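Request:
{"api": "servo_tool", "payload": {
  "moves": [
    [[0,0,0],[-0.004,-0.003,0],70],
    [[0,0,0],[0,0,0.02],70],
    [[0,0,0],[0,0,0.025],70],
    [[0,0,0],[0,0,0.019],70],
    [[0,0,0],[0,0,0],70]
  ]
}}

```text
time: 22.1
ee_pos: [0.6357, 0.1126, 0.0432]
tcp_rot: [-179.6, 0.0, 96.0]
wrist_force: [0.0, 0.4, 0.8]
opening: 0.0596
grasp_force: 0.0
```

Request:
{"api": "servo_tool", "payload": {
  "moves": [
    [[0,0,0],[-0.007,0,0],70],
    [[0,0,0],[-0.006,0,0],70],
    [[0,0,0],[-0.004,0,0],70],
    [[0,0,0],[-0.004,0,0],70],
    [[0,0,0],[-0.003,0,0],70],
    [[0,0,0],[-0.003,0,0],70],
    [[0,0,0],[-0.003,0,0],70],
    [[0,0,0],[-0.003,0,0],70],
    [[0,0,0],[-0.003,0,0],70]
  ]
}}

```text
time: 23.0
ee_pos: [0.6415, 0.0776, 0.0463]
tcp_rot: [-179.9, -0.0, 96.0]
wrist_force: [0.2, 2.2, 0.2]
opening: 0.0595
grasp_force: 1.4
```

Request:
{"api": "servo_tool", "payload": {
  "moves": [
    [[0,0,0],[-0.003,0,0],70],
    [[0,0,0],[-0.003,0,0],70],
    [[0,0,0],[-0.003,0,0],70]
  ]
}}

```text
time: 23.3
ee_pos: [0.6422, 0.0684, 0.0462]
tcp_rot: [-179.9, -0.0, 96.0]
wrist_force: [-1.1, 3.9, 2.0]
opening: 0.0595
grasp_force: 1.6
```

Request:
{"api": "servo_tool", "payload": {
  "moves": [
    [[0,0,0],[-0.003,0.0005,0],70],
    [[0,0,0],[-0.003,0.0005,0],70],
    [[0,0,0],[-0.003,0,0],70]
  ]
}}

```text
time: 23.6
ee_pos: [0.6442, 0.0595, 0.0461]
tcp_rot: [-179.9, -0.0, 96.0]
wrist_force: [-0.2, 3.3, 1.1]
opening: 0.0598
grasp_force: 1.8
```

Request:
{"api": "servo_tool", "payload": {
  "moves": [
    [[0,0,0],[-0.003,0,0],70],
    [[0,0,0],[-0.003,0,0],70],
    [[0,0,0],[-0.003,0,0],70],
    [[0,0,0],[-0.003,0,0],70]
  ]
}}

```text
time: 24.0
ee_pos: [0.6454, 0.0475, 0.0461]
tcp_rot: [-179.9, -0.0, 96.0]
wrist_force: [-0.8, 3.8, 2.7]
opening: 0.0599
grasp_force: 1.8
```

Request:
{"api": "servo_tool", "payload": {
  "moves": [
    [[0,0,0],[-0.003,0,0],70],
    [[0,0,0],[-0.003,0,0],70],
    [[0,0,0],[-0.003,0,0],70],
    [[0,0,0],[-0.003,0,0],70]
  ]
}}

```text
time: 24.4
ee_pos: [0.6466, 0.0356, 0.0461]
tcp_rot: [-179.9, -0.0, 96.0]
wrist_force: [-0.3, 3.3, 2.3]
opening: 0.0596
grasp_force: 1.8
```

Request:
{"api": "servo_tool", "payload": {
  "moves": [
    [[0,0,0],[-0.003,0,0],70],
    [[0,0,0],[-0.003,0,0],70],
    [[0,0,0],[-0.003,0,0],70],
    [[0,0,0],[-0.003,0,0],70],
    [[0,0,0],[-0.003,0,0],70],
    [[0,0,0],[-0.003,0,0],70],
    [[0,0,0],[-0.003,0,0],70],
    [[0,0,0],[-0.003,0,0],70]
  ]
}}

```text
time: 25.2
ee_pos: [0.6491, 0.0119, 0.0461]
tcp_rot: [-179.8, -0.0, 96.0]
wrist_force: [-0.9, 4.7, 3.0]
opening: 0.0598
grasp_force: 2.5
```

Request:
{"api": "servo_tool", "payload": {
  "moves": [
    [[0,0,0],[-0.003,0,0],70],
    [[0,0,0],[-0.003,0,0],70],
    [[0,0,0],[-0.003,0,0],70],
    [[0,0,0],[-0.003,0,0],70],
    [[0,0,0],[-0.003,0,0],70],
    [[0,0,0],[-0.003,0,0],70]
  ]
}}

```text
time: 25.8
ee_pos: [0.651, -0.0055, 0.0461]
tcp_rot: [-179.9, -0.1, 96.0]
wrist_force: [-0.5, 7.7, 3.0]
opening: 0.0596
grasp_force: 3.1
```

Request:
{"api": "servo_tool", "payload": {
  "moves": [
    [[0,0,0],[-0.003,0,0],70],
    [[0,0,0],[-0.003,0,0],70],
    [[0,0,0],[-0.003,0,0],70],
    [[0,0,0],[-0.003,0,0],70],
    [[0,0,0],[-0.003,0,0],70],
    [[0,0,0],[-0.003,0,0],70]
  ]
}}

```text
time: 26.4
ee_pos: [0.6525, -0.0234, 0.0461]
tcp_rot: [-179.8, -0.1, 96.0]
wrist_force: [-3.2, 6.4, 3.7]
opening: 0.0601
grasp_force: 3.6
```

Request:
{"api": "servo_tool", "payload": {
  "moves": [
    [[0,0,0],[-0.003,-0.0005,0],70],
    [[0,0,0],[-0.003,-0.0005,0],70],
    [[0,0,0],[-0.003,0,0],70],
    [[0,0,0],[-0.003,0,0],70]
  ]
}}

```text
time: 26.8
ee_pos: [0.6527, -0.0356, 0.0461]
tcp_rot: [-179.8, -0.1, 96.0]
wrist_force: [-1.5, 6.3, 3.0]
opening: 0.0597
grasp_force: 3.4
```

Request:
{"api": "servo_tool", "payload": {
  "moves": [
    [[0,0,0],[-0.003,0,0],70],
    [[0,0,0],[-0.003,0,0],70],
    [[0,0,0],[-0.003,0,0],70],
    [[0,0,0],[-0.003,0,0],70]
  ]
}}

```text
time: 27.2
ee_pos: [0.6539, -0.0478, 0.046]
tcp_rot: [-179.8, -0.0, 96.0]
wrist_force: [-3.4, 4.3, 3.5]
opening: 0.0603
grasp_force: 3.0
```

Request:
{"api": "servo_tool", "payload": {
  "moves": [
    [[0,0,0],[-0.003,0,0],70],
    [[0,0,0],[-0.003,0,0],70],
    [[0,0,0],[-0.003,0,0],70],
    [[0,0,0],[-0.003,0,0],70]
  ]
}}

```text
time: 27.6
ee_pos: [0.6558, -0.0601, 0.046]
tcp_rot: [-179.9, -0.0, 96.0]
wrist_force: [-0.2, 2.9, 2.1]
opening: 0.0599
grasp_force: 2.2
```

Request:
{"api": "servo_tool", "payload": {
  "moves": [
    [[0,0,0],[-0.003,0,0],70],
    [[0,0,0],[-0.003,0,0],70],
    [[0,0,0],[-0.002,0,0],70],
    [[0,0,0],[-0.002,0,0],70]
  ]
}}

```text
time: 28.0
ee_pos: [0.6567, -0.0699, 0.046]
tcp_rot: [-179.9, -0.0, 96.0]
wrist_force: [-0.8, 2.6, 0.3]
opening: 0.0596
grasp_force: 2.1
```

Request:
{"api": "servo_tool", "payload": {
  "moves": [
    [[0,0,0],[0.015,0,0],70],
    [[0,0,0],[0.02,0,0],70],
    [[0,0,0],[0,0,-0.03],70],
    [[0,0,0],[0,0,-0.05],70],
    [[0,0,0],[0,0,-0.05],70],
    [[0,0,0],[0.04,0,-0.03],70],
    [[0,0,0],[0.05,0,0],70],
    [[0,0,0],[0.05,0,0],70],
    [[0,0,0],[0,-0.05,0],70],
    [[0,0,0],[0,-0.05,0],70],
    [[0,0,0],[0,-0.05,0],70],
    [[0,0,0],[0,-0.05,0],70]
  ]
}}

```text
time: 29.2
ee_pos: [0.4378, 0.0839, 0.2059]
tcp_rot: [-179.8, 0.0, 96.0]
wrist_force: [-0.4, 0.3, 1.3]
opening: 0.0596
grasp_force: 0.0
```

Request:
{"api": "servo_tool", "payload": {
  "moves": [
    [[0,0,0],[0,-0.03,0],70],
    [[0,0,0],[0,0,0],70],
    [[0,0,0],[0,0,0],70],
    [[0,0,0],[0,0,0],70]
  ]
}}

```text
time: 29.6
ee_pos: [0.4108, 0.0807, 0.2066]
tcp_rot: [-179.9, 0.0, 96.0]
wrist_force: [0.3, 0.5, -0.3]
opening: 0.0596
grasp_force: 0.0
```

```bash
python3 - <<'E'
from h import *
o=get_obs(); print(o["time"],o["ee_pos"],o["wrist_force"])
im,_=camera("top"); b,_=camera("scene"); 
for c in("top","scene"):
  for r in mark_of("stand",c)+mark_of("parked",c): 
      w=world(c,r["xyz"])
      if w[0]>.5 : print(c,round(r["score"],2),w.round(4),cov(w))
f=lambda i:cv2.resize(i,(400,292),interpolation=cv2.INTER_CUBIC)
cv2.imwrite("pics/t7.png",np.vstack([f(im[120:310,170:430]),f(b[200:410,190:478])])[:,:,::-1])
E
```

```text
29.6 [0.41078385 0.08072917 0.20656531] [ 0.26233269  0.53691074 -0.28521342]
top 0.69 [ 0.6609 -0.1151 -0.0026] [ 0.0004 -0.158 ]
top 0.59 [ 0.6276  0.1856 -0.0036] [-0.0013  0.1445]
scene 0.72 [ 0.6609 -0.119   0.0025] [ 0.     -0.1619]
scene 0.31 [ 0.5899 -0.3718 -0.0006] [-0.0971 -0.4058]
scene 0.6 [ 0.6297  0.1904 -0.0011] [0.0013 0.149 ]
```

View pics/t7.png

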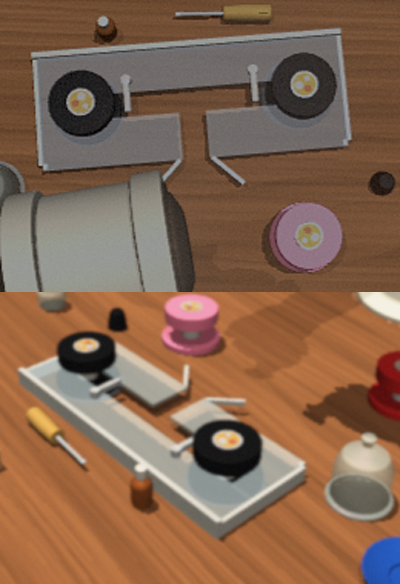

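The stand is in the right bay at about (303,85), near cover y −0.16. Both gates lie straight across the slot at (127,92) and (254,82), the parked stand is unmoved and the arm is clear.

```bash
python3 -c "from workcell import job_done; print(job_done())"
```

```text
the job is handed in; nothing more can be done
None
```

The job is handed in: the stand is parked in the right bay about 10 mm past its centre mark, both gates are shut in the last pictures, the other stand is where it was, and it took about 30 s with push forces under about 10 N.

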